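# Re-pin the rung slide of a shop's ladder sample

### The job

On the ladder section lying on the shop counter, first drop the spacer sleeve whose bore fits the upright stop stud over the stud until it sits flat on the stile, and let go of it; the other two sleeves look alike but have the wrong bore. Then pull up the black plunger knob of the rung slide, slide the rung one hole along towards the stud, and push the knob down until the pin is fully home in that next hole. The spring lifts the pin a little when it is left alone, so finish while still holding the knob down, fully home; leave the other sleeves and the goods on the counter where they are.

Things in the scene. Friction and masses are not known exactly. Their poses are not given: they have to be found in the camera images.
- sleeve_fit_mid (a point): Plain steel spacer sleeve (ring) standing on the counter, outer diameter 50 mm, height 40 mm, bore 23 mm. This point is its centre, half-way up, on its axis (z up). The medium bore: the one that fits the 20 mm stud.
- sleeve_tight_mid (a point): Plain steel spacer sleeve (ring) standing on the counter, outer diameter 50 mm, height 40 mm, bore 10 mm. This point is its centre, half-way up, on its axis (z up). The small bore: cannot go over the stud; leave alone.
- sleeve_wide_mid (a point): Plain steel spacer sleeve (ring) standing on the counter, outer diameter 50 mm, height 40 mm, bore 36 mm. This point is its centre, half-way up, on its axis (z up). The large bore: far too loose on the stud; leave alone.
- ladder: Short aluminium ladder section lying fixed on the counter: two stiles 44 mm wide, 45 mm high, 320 mm long, 220 mm apart, with rubber end caps, two fixed rungs and a moving rung on a slide. Origin on the counter, under the hole of the near stile in which the slide's pin starts. x runs along the stile from there towards the stud (the way the slide must go), z up; the other stile lies on the -y side.
- stud (a point): Upright steel stop stud, 20 mm diameter, 44 mm tall, chamfered tip, on top of the near stile. This point is its foot, on the stile's top face, 45 mm above the counter and 116 mm from the start hole. Axes as the ladder's: x along the stile, away from the slide. A seated sleeve rests on the stile's face.
- next_hole (a point): Mouth of the hole that the pin must go into, in the near stile's top face, 14 mm diameter, 66 mm short of the stud's axis. Axes as the ladder's. The holes are 50 mm apart; the pin starts in the hole before this one, farther from the stud.
- knob (a point): Centre of the black plunger knob on the rung slide: upright cylinder, 30 mm diameter, 29 mm tall; its centre is 89.5 mm above the counter with the pin fully home. Below it a thinner boss (18 mm; 29 mm at its foot) stands on the slide's top plate (60 mm along, 56 mm across, top 52 mm above the counter). The moving rung and far collar lie on the -y side, no higher than the plate.
- slide (a joint): Travel of the rung slide along the stile, m: 0 at the start hole, +0.050 at the next hole; grows towards the stud. Sliding friction about 3 N. It moves only when the pin is clear of the hole (2 mm play otherwise). With the sleeve seated, the slide butts against it at about 0.061.
- plunger (a joint): Height of the lock plunger, m: 0 = pin fully home (12 mm deep in the hole); left alone it floats at about 0.005 (still locking, but not fully home); above 0.012 the pin is clear of the hole; upper stop 0.022. Spring 600 N/m: about 3 N pushes it home from rest, about 8 N holds it at 0.018. Let down between holes it rests on the stile at 0.012.
- hex_nut: Steel hex nut, 30 mm across, 14 mm high; a bystander, leave alone. Origin at the centre of its underside.
- hex_bolt: Steel hex bolt standing on its head, 55 mm tall, head 32 mm; a bystander, leave alone. Origin at the centre of its underside.
- spray_can: Grey spray can, 52 mm diameter, 110 mm tall; a bystander, leave alone. Origin at the centre of its underside.
- screw_box: Cardboard box 70 x 110 x 50 mm; a bystander, leave alone. Origin at the centre of its underside.
- screwdriver: Screwdriver lying flat; a bystander, leave alone. Origin at the centre of its underside.
- wrench: Steel wrench lying flat; a bystander, leave alone. Origin at the centre of its underside.
- screw_jar: Jar with black lid, 68 mm diameter, 90 mm tall; a bystander, leave alone. Origin at the centre of its underside.
Mind the look-alikes: they are no part of the job. What is shaped like the part that bears sleeve_fit_mid but orange is not meant.

How it is judged:
On the way, in this order (a step that is already met when the one before it is completed fails the run):
1. the sleeve with the fitting bore sits over the stud, flat on the stile, and is let go (horizontal distance between sleeve_fit_mid and stud below 0.004 m and z of sleeve_fit_mid in the frame of stud below 0.023 m and angle between sleeve_fit_mid's own z axis and vertical below 0.1 rad and contact force between the fingers and sleeve_fit below 0.2 N), for 0.2 s.
2. the plunger is pulled up clear of the starting hole by the fingers (value of joint plunger above 0.0125 m and value of joint slide below 0.02 m and contact force between the fingers and plunger above 0.5 N), for 0.05 s.
3. the slide is at the next hole with the pin in it (value of joint slide between 0.046 and 0.054 m and value of joint plunger below 0.008 m), for 0.2 s.
At the end, for the whole second after the job is handed in: The slide is within 4 mm of the next hole (joint 0.050), the plunger is within 2 mm of fully home and pressed by the fingers with more than 1 N, and the fitting sleeve is over the stud (axes within 4 mm), upright and within 3 mm of flat on the stile, all through the last second (value of joint slide between 0.046 and 0.054 m and horizontal distance between sleeve_fit_mid and stud below 0.004 m and z of sleeve_fit_mid in the frame of stud below 0.023 m and angle between sleeve_fit_mid's own z axis and vertical below 0.1 rad and value of joint plunger below 0.002 m and contact force between the fingers and plunger above 1 N and velocity of joint slide below 0.01 m/s); the arm keeps its last pose, push and grip.
It fails at once if another sleeve or a bystander is moved more than 30 mm (distance of any of sleeve_tight_mid, sleeve_wide_mid, hex_nut, hex_bolt, spray_can, screw_box, screwdriver, wrench, screw_jar from where it was at the start of the episode above 0.03 m).
It also fails if it takes over 54 s, if anything falls off the work surface, if the arm or the gripper's body presses on something with over 40 N, if the wrist force passes 120 N, or if a joint passes its speed limit or range.

### The arm

A 6-joint arm with a two-finger parallel gripper is mounted at the origin on the work surface. World frame = base frame: x ahead of the robot, y to its left, z up, the work surface at z = 0. Lengths are in m, angles in rad, forces in N, time in s.
With the tool pointing down it reaches from about 0.25 to 0.775 m from the base axis. Payload 4 kg.
Tool frame: the origin (TCP) lies midway between the tips of the shut fingers; the grasp point (between the pads) lies 19 mm behind it; y points along the fingers, x is the direction in which the jaws open and shut, and the axes are right-handed (so a half turn about y gives the same grasp; the last joint's range is limited). The gripper opens to 94 mm and grips with 3 to 60 N. Pads are 16 mm wide; open, the fingers measure 119 mm over their backs; the gripper's body (75 mm by 177 mm) begins 78 mm behind the grasp point.
Start: joints at [1.067, 0.087, 1.371, -0, 1.684, -0.103], TCP at [0.215, 0.506, 0.179] pointing down, gripper open.
Joint ranges: [-3.1, 3.1], [-0.76, 2.03], [0.27, 2.55], [-1.08, 4.22], [0.17, 2.65], [-2.57, 2.57]. Speed limits (rad/s): [2.79, 2.79, 3.14, 3.14, 3.14, 3.14].

### API

Orientations are given as [roll, pitch, yaw] about the fixed x, y, z axes, in that order (R = Rz(yaw) Ry(pitch) Rx(roll)).
In Python, from bench import robot, snapshot, camera_info, ticket gives the robot as it stands.
- The arm moves only by the shell command python3 -m creep 'ROWS'. ROWS is JSON, a list of rows, each an object with "slide": the shift along the tool's x, y, z in mm, a list of three; "roll": the turn about the tool's y in degrees; "grip": the closure, from 0 (fully open) to 1 (shut). In form: [{"slide": [x, y, z], "roll": roll, "grip": grip}, ...]. A call has 1 to 20 rows; each row is the pose to reach, as a shift and turn from the pose commanded when the call began, along the tool's axes at that moment; what a row does not reach only later rows make up. A row lasts 1/12 s, in which the tool goes at most 41.7 mm and 7.16 degrees, less where a joint would pass 70% of its speed; a pose out of reach is approached as far as the arm can. A call with a gripper value outside its range is refused whole. The fingers move at their own pace and stop on an object; the grip force is fixed at half the most. Time passes only in rows, so rows that repeat a pose let the fingers close. It gives the time, the measured TCP pose, the force and the opening at its end, in the units of the state.
- robot.get_obs(): the state, without advancing time (a new reading comes with each control period).
- snapshot(name): name is "scene" or "top" or "wrist"; returns the picture (384x512x3 uint8, red, green, blue); there is no depth.
- camera_info(name): a dict with "fx", "fy", "cx", "cy" (pixels), "cam_to_world" (4x4, takes a point from camera to world coordinates). Camera axes: x right, y down, z forward; pixel columns grow to the right and rows downward; lengths in m; the calibration is good to about 2 mm. A picture is of the moment at which its call begins: read the wrist's pose just before it. camera_info takes no time and is no camera call; for the wrist camera it gives the pose at the moment of the call.
- ticket.close_job(): hands the job in, once; it reports no verdict.
The state is a dict: "time": time; "joint_positions": joint angles; "qvel": joint speeds; "joint_torque": joint torques, N m; "tool_pos": TCP position; "ee_rot": TCP orientation; "wrist_force": force on the tool from outside, world axes, zero at the start; "wrist_torque": the same for the moment, N m; "width": finger opening in m.
Only numpy, scipy, OpenCV 4.12 (cv2) and the standard library are available. Lean on these libraries where they do the work, as an engineer would, in place of code of your own. Each camera call takes 0.05 s, during which the arm holds its last target.

## Working session

There is one attempt and no reset: what is moved stays moved. The work goes in short steps, Python scripts to look and compute and a shell command to move; the robot and the scene stay as the last step left them, time stands still between calls to the robot, and variables do not carry over. Pictures are saved under pics/ and viewed, and the job is handed in when it is done.

```bash
mkdir -p pics; ls; python3 - <<'E'
from bench import robot, snapshot, camera_info
import cv2
print(robot.get_obs())
for n in ("scene","top","wrist"):
    c=camera_info(n); print(n,c)
    im=snapshot(n); cv2.imwrite(f"pics/{n}0.png",im[:,:,::-1])
E
```

```text
pics
{'time': 0.0, 'joint_positions': array([ 1.06686996e+00,  8.79461032e-02,  1.37226538e+00, -4.38505957e-05,
        1.68359234e+00, -1.03099508e-01]), 'qvel': array([-1.88782971e-03,  1.17683162e-05,  4.76138635e-04,  3.43220318e-04,
       -7.22334425e-04,  8.31814805e-04]), 'joint_torque': array([-1.34296282e-03, -3.40178955e+01, -3.02425218e+01,  7.17181549e-02,
        3.27824091e-02, -1.61909911e-04]), 'tool_pos': array([0.21431933, 0.50585629, 0.17760347]), 'ee_rot': array([-1.57061211,  0.00220391,  1.16996479]), 'wrist_force': array([ 0.10077349, -0.25610807,  1.20995978]), 'wrist_torque': array([ 0.01643278, -0.01103935, -0.01095113]), 'width': 0.0940324227666591}
scene {'fx': 408.90842349766467, 'fy': 408.90842349766467, 'cx': 254.60530957009132, 'cy': 194.2132517973739, 'cam_to_world': array([[-0.86244227,  0.38386399, -0.32991176,  0.9288118 ],
       [ 0.50577625,  0.62835374, -0.59106849,  0.8207589 ],
       [-0.01958862, -0.67662398, -0.73606812,  1.06751224],
       [ 0.        ,  0.        ,  0.        ,  1.        ]])}
top {'fx': 377.5131575892903, 'fy': 377.5131575892903, 'cx': 260.0328760611851, 'cy': 193.23656016743703, 'cam_to_world': array([[ 0.02824487, -0.99799151,  0.05670252,  0.39544109],
       [-0.99920992, -0.0266017 ,  0.02952754, -0.01254086],
       [-0.02795985, -0.05749172, -0.99795438,  1.17551715],
       [ 0.        ,  0.        ,  0.        ,  1.        ]])}
wrist {'fx': 288.5191151019479, 'fy': 288.5191151019479, 'cx': 254.15504864958174, 'cy': 194.05608429292053, 'cam_to_world': array([[ 0.38990092,  0.89090281,  0.23295803,  0.14662051],
       [ 0.92085395, -0.37658643, -0.10104781,  0.53471809],
       [-0.00229494,  0.25391896, -0.96722277,  0.38400303],
       [ 0.        ,  0.        ,  0.        ,  1.        ]])}
```

View pics/scene0.png

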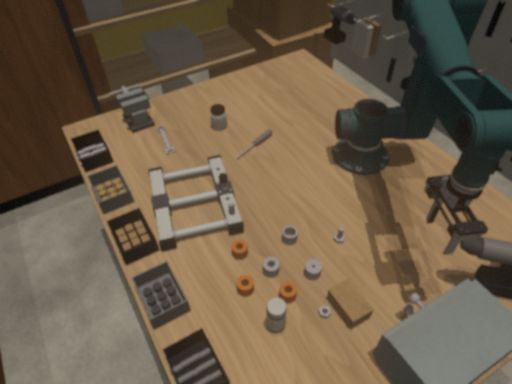

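View pics/top0.png

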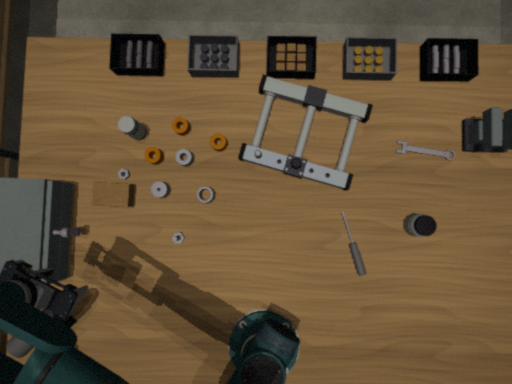

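View pics/wrist0.png

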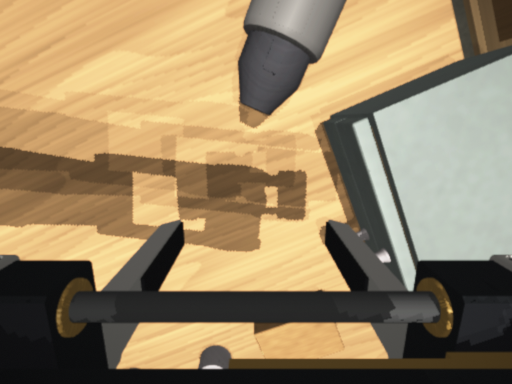

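The top view shows three grey rings, at (184,157), (160,189) and (205,195). Orange look-alikes are at (180,126), (218,142) and (153,155). The stud is at (258,154) and the knob at (296,163). I'll enlarge the crop to compare the bores.

```bash
python3 - <<'E'
import cv2,numpy as np
t=cv2.imread("pics/top0.png")
a=cv2.resize(t[140:215,135:235],None,fx=8,fy=8,interpolation=cv2.INTER_CUBIC)
cv2.imwrite("pics/c1.png",a)
b=cv2.resize(t[70:195,230:380],None,fx=5,fy=5,interpolation=cv2.INTER_CUBIC)
cv2.imwrite("pics/c2.png",b)
s=cv2.imread("pics/scene0.png")
cv2.imwrite("pics/c3.png",cv2.resize(s[150:290,145:345],None,fx=4,fy=4,interpolation=cv2.INTER_CUBIC))
E
```

```text
(no output)
```

View pics/c1.png

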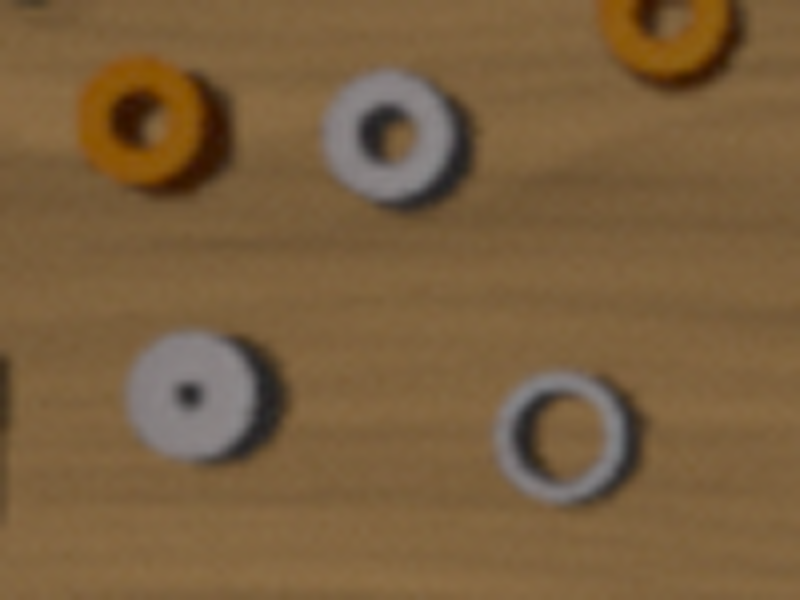

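View pics/c2.png

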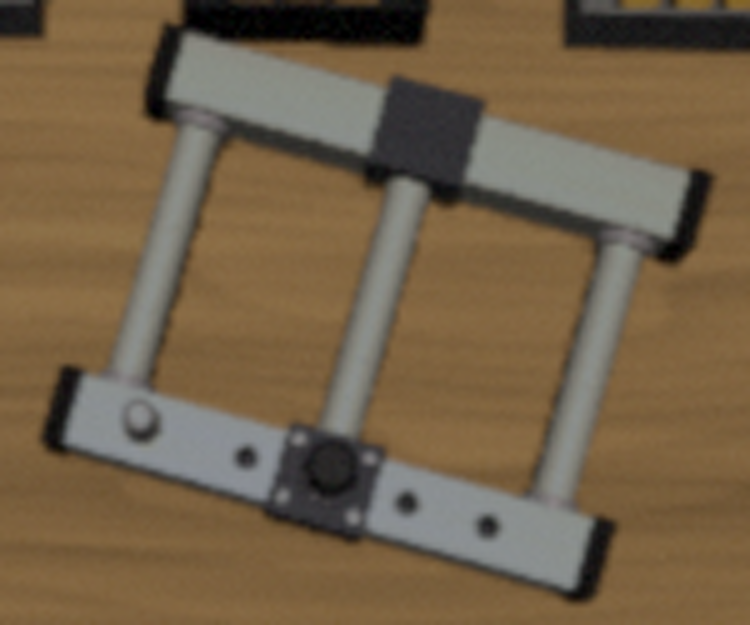

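View pics/c3.png

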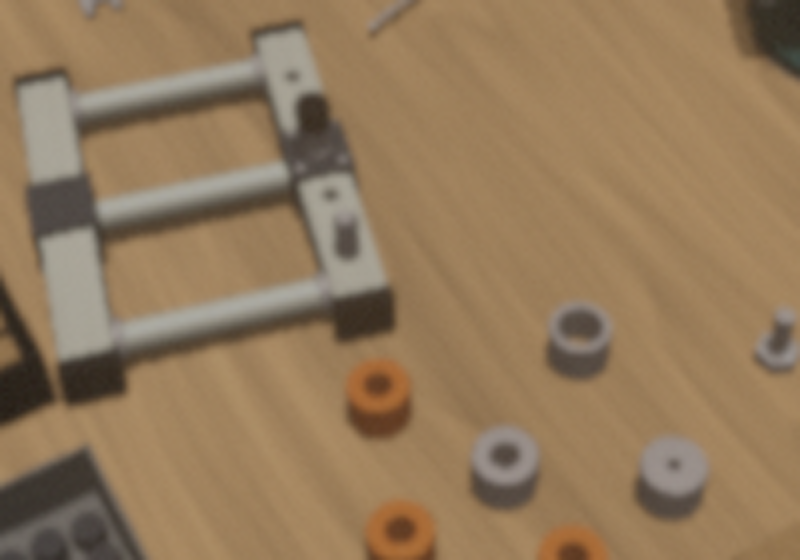

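The grey ring at (184,157) has a medium bore, about 45% of its outer diameter, which matches 23/50. The ring at (160,189) has the tiny bore and (205,195) the wide one. The orange rings are excluded by colour. So (184,157) is the target, and next I'll measure it.

```bash
cat > h.py <<'E'
import numpy as np, cv2
from bench import robot, snapshot, camera_info
def ray(c,u,v,z):
    M=c["cam_to_world"]; d=M[:3,:3]@np.array([(u-c["cx"])/c["fx"],(v-c["cy"])/c["fy"],1]); o=M[:3,3]
    return o+d*(z-o[2])/d[2]
def tri(c1,p1,c2,p2):
    A=[];b=[]
    for c,(u,v) in((c1,p1),(c2,p2)):
        M=c["cam_to_world"]; d=M[:3,:3]@np.array([(u-c["cx"])/c["fx"],(v-c["cy"])/c["fy"],1]); d/=np.linalg.norm(d)
        P=np.eye(3)-np.outer(d,d); A.append(P); b.append(P@M[:3,3])
    x=np.linalg.lstsq(np.vstack(A),np.hstack(b),rcond=None)[0]
    return x,[np.linalg.norm(A[i]@x-b[i]) for i in(0,1)]
def proj(c,p):
    M=np.linalg.inv(c["cam_to_world"]); q=M[:3,:3]@np.array(p)+M[:3,3]
    return c["cx"]+c["fx"]*q[0]/q[2], c["cy"]+c["fy"]*q[1]/q[2]
def blobs(im,mask,roi,k=6):
    """mask from upsampled crop; returns contours in full px"""
    pass
E
python3 - <<'E'
from h import *
t=cv2.imread("pics/top0.png"); s=cv2.imread("pics/scene0.png")
ct=camera_info("top"); cs=camera_info("scene")
def up(im,x0,y0,x1,y1,k=8):
    return cv2.resize(im[y0:y1,x0:x1],None,fx=k,fy=k,interpolation=cv2.INTER_CUBIC)
def full(p,x0,y0,k=8): return x0+(p[0]+.5)/k-.5, y0+(p[1]+.5)/k-.5
# sleeve in top
x0,y0=170,143
c=up(t,x0,y0,198,171); hsv=cv2.cvtColor(c,cv2.COLOR_BGR2HSV)
m=((hsv[...,2]>120)&(hsv[...,1]<50)).astype(np.uint8)
cn,_=cv2.findContours(m,cv2.RETR_EXTERNAL,cv2.CHAIN_APPROX_NONE); cn=max(cn,key=cv2.contourArea)
e=cv2.fitEllipse(cn); pt=full(e[0],x0,y0); P=ray(ct,*pt,0.04)
print("sleeve top",pt,[a/8 for a in e[1]],"mm",[a/8/ct["fx"]*(1.175-.04)*1000 for a in e[1]],P)
print(" pred scene",proj(cs,P))
# manual from c2 crop (k=5)
f=lambda u,v:full((u,v),230,70,5)
for n,p,z in (("stud",(140,414),.089),("hole+",(246,457),.045),("hole-1",(406,502),.045),("hole-2",(487,526),.045),("knob",(332,464),.109)):
    q=f(*p); X=ray(ct,*q,z); print(n,np.round(q,1),X.round(4),"scene",np.round(proj(cs,X),1))
f=lambda u,v:full((u,v),145,150,4)
for n,p,z in (("sleeve",(505,453),.04),("stud",(345,217),.089),("hole+",(331,194),.045),("hole-1",(292,76),.045),("knob",(312,103),.109)):
    q=f(*p); X=ray(cs,*q,z); print("S",n,np.round(q,1),X.round(4))
E
```

```text
sleeve top (182.61259651184082, 156.2573585510254) [15.038969993591309, 15.351343154907227] mm [45.21492986291181, 46.15408530945995] [0.56655102 0.2602936  0.04      ]
 pred scene (np.float64(271.2334139707979), np.float64(263.3218568942558))
stud [257.6 152.4] [0.5757 0.03   0.089 ] scene [230.7 203.5]
hole+ [278.8 161. ] [ 0.5584 -0.0329  0.045 ] scene [227.3 198.2]
hole-1 [310.8 170. ] [ 0.5335 -0.1294  0.045 ] scene [220.7 178.1]
hole-2 [327.  174.8] [ 0.5203 -0.1781  0.045 ] scene [217.9 168.6]
knob [296.  162.4] [ 0.5463 -0.0805  0.109 ] scene [222.5 174.9]
S sleeve [270.9 262.9] [0.5666 0.2584 0.04  ]
S stud [230.9 203.9] [0.5759 0.0316 0.089 ]
S hole+ [227.4 198.1] [ 0.558  -0.0328  0.045 ]
S hole-1 [217.6 168.6] [ 0.5211 -0.1784  0.045 ]
S knob [222.6 175.4] [ 0.547  -0.0781  0.109 ]
```

Both views agree to within about 2 mm. The holes are 150 mm apart over three pitches and the stud is 66 mm beyond the next hole, both as specified. I'll move above the sleeve and turn the jaws parallel to the stile (yaw about 75.3°).

```bash
python3 -m creep '[{"slide":[-4,0,-20],"roll":-2,"grip":0},{"slide":[-11,0,-53],"roll":-4,"grip":0},{"slide":[-19,0,-88],"roll":-6,"grip":0},{"slide":[-26,0,-123],"roll":-8.3,"grip":0},{"slide":[-34,0,-158],"roll":-8.3,"grip":0},{"slide":[-41,0,-193],"roll":-8.3,"grip":0},{"slide":[-49,0,-228],"roll":-8.3,"grip":0},{"slide":[-56,0,-263],"roll":-8.3,"grip":0},{"slide":[-64,0,-298],"roll":-8.3,"grip":0},{"slide":[-71,0,-333],"roll":-8.3,"grip":0},{"slide":[-79,0,-368],"roll":-8.3,"grip":0},{"slide":[-86,0,-400],"roll":-8.3,"grip":0},{"slide":[-90,0,-420],"roll":-8.3,"grip":0},{"slide":[-90,0,-420],"roll":-8.3,"grip":0},{"slide":[-90,0,-420],"roll":-8.3,"grip":0}]'
python3 - <<'E'
from h import *
o=robot.get_obs(); print(o["time"],o["tool_pos"],o["ee_rot"])
c=camera_info("wrist"); im=snapshot("wrist"); cv2.imwrite("pics/w1.png",im[:,:,::-1]); np.save("cw1.npy",c,allow_pickle=True)
print(proj(c,[.5666,.2594,.04]), proj(c,o["tool_pos"]))
E
```

```text
time: 1.4
tool_pos: [0.5664, 0.2589, 0.1777]
ee_rot: [-1.569, 0.001, 1.313]
wrist_force: [0.3, 1.0, 0.4]
width: 0.0939
1.4 [0.5663779  0.25893003 0.17774579] [-1.56878363e+00  6.14379911e-04  1.31288530e+00]
(np.float64(254.99400526667335), np.float64(181.07809050563412)) (np.float64(254.64035409572662), np.float64(218.95180860436844))
```

View pics/w1.png

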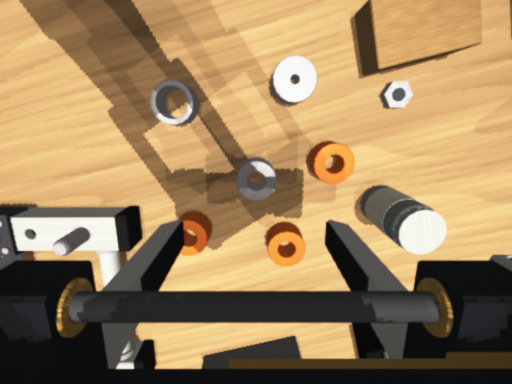

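The wrist view shows the target at about (257,179) between the fingers, against a prediction of (255,181). The nearest orange ring, at (330,163), is close to where the open right finger would come down, so I'll pre-close the fingers partly. First I'll refine the sleeve centre.

```bash
python3 - <<'E'
from h import *
im=cv2.imread("pics/w1.png"); c=np.load("cw1.npy",allow_pickle=True).item()
k=8;x0,y0=225,145
cv2.imwrite("pics/c4.png",cv2.resize(im[y0:y0+70,x0:x0+70],None,fx=k,fy=k,interpolation=cv2.INTER_CUBIC))
print([np.round(proj(c,[.5666+.025*np.cos(a),.2594+.025*np.sin(a),.04])) for a in (1.31,1.31+np.pi)])
E
```

```text
[array([276., 181.]), array([234., 181.])]
```

View pics/c4.png

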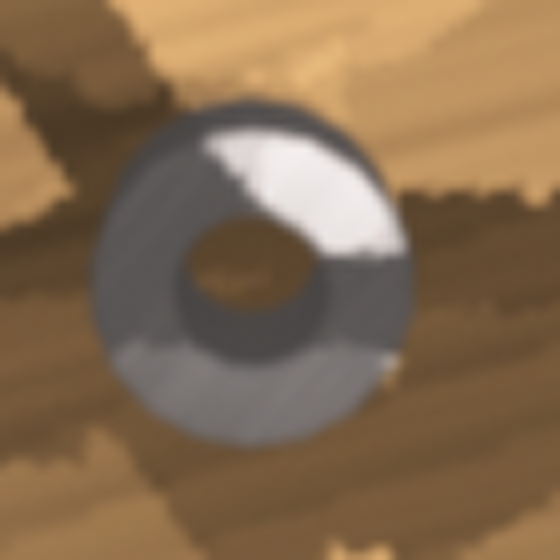

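The sleeve's top centre is at px (256.2,180.4), which gives about (0.566,0.261), so I need +2 mm in x and +0.7 mm in z. Descending.

```bash
python3 -m creep '[{"slide":[2,15,0.7],"roll":0,"grip":0.2},{"slide":[2,50,0.7],"roll":0,"grip":0.2},{"slide":[2,85,0.7],"roll":0,"grip":0.2},{"slide":[2,115,0.7],"roll":0,"grip":0.2},{"slide":[2,130,0.7],"roll":0,"grip":0.2},{"slide":[2,145,0.7],"roll":0,"grip":0.2},{"slide":[2,160,0.7],"roll":0,"grip":0.2},{"slide":[2,167,0.7],"roll":0,"grip":0.2},{"slide":[2,167,0.7],"roll":0,"grip":0.2},{"slide":[2,167,0.7],"roll":0,"grip":0.2}]'
python3 - <<'E'
from h import *
im=snapshot("wrist"); cv2.imwrite("pics/w2.png",im[:,:,::-1])
E
```

```text
time: 2.28
tool_pos: [0.5654, 0.2627, 0.0122]
ee_rot: [-1.571, -0.0, 1.316]
wrist_force: [0.1, -0.5, -0.4]
width: 0.0755
```

View pics/w2.png

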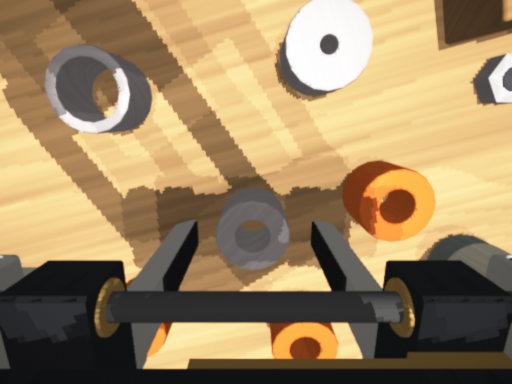

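The medium sleeve at (252,228) stands between the pads with clearance on both sides. Closing.

```bash
python3 -m creep '[{"slide":[0,0,0],"roll":0,"grip":0.4},{"slide":[0,0,0],"roll":0,"grip":0.5},{"slide":[0,0,0],"roll":0,"grip":0.7},{"slide":[0,0,0],"roll":0,"grip":1},{"slide":[0,0,0],"roll":0,"grip":1},{"slide":[0,0,0],"roll":0,"grip":1},{"slide":[0,0,0],"roll":0,"grip":1}]'
python3 - <<'E'
from h import *
o=robot.get_obs(); print(o["tool_pos"])
c=camera_info("wrist"); im=snapshot("wrist"); cv2.imwrite("pics/w3.png",im[:,:,::-1]); np.save("cw3.npy",c,allow_pickle=True)
E
```

```text
time: 2.92
tool_pos: [0.567, 0.2617, 0.0136]
ee_rot: [-1.573, -0.001, 1.315]
wrist_force: [-0.2, -1.6, 5.7]
width: 0.0323
[0.56703798 0.26171296 0.01357927]
```

View pics/w3.png

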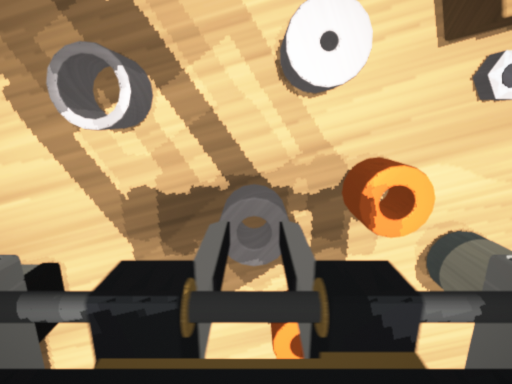

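```bash
python3 - <<'E'
from h import *
c=np.load("cw3.npy",allow_pickle=True).item()
o=robot.get_obs(); print(o["time"],o["width"],o["tool_pos"],o["wrist_force"]); R=c["cam_to_world"]; t=np.array([.566,.2615,.0126])
print("tcp",proj(c,t),"gp",proj(c,t+[0,0,.019]), "sleeve top",proj(c,[.566,.261,.04]), R[:3,3]-t)
im=cv2.imread("pics/w3.png")
cv2.imwrite("pics/c5.png",cv2.resize(im[160:310,170:340],None,fx=4,fy=4,interpolation=cv2.INTER_CUBIC))
im=snapshot("scene"); cv2.imwrite("pics/s1.png",cv2.resize(im[160:360,200:400,::-1],None,fx=3,fy=3,interpolation=cv2.INTER_CUBIC))
E
```

```text
2.9667 0.027523630404783377 [0.56712712 0.2616938  0.01360078] [ 0.39109696 -0.96612333  5.52225599]
tcp (np.float64(254.00661029545313), np.float64(217.3094770870437)) gp (np.float64(254.0035285418762), np.float64(226.44636494965465)) sleeve top (np.float64(253.27690006312793), np.float64(231.21892528361082)) [-0.07079484  0.01855016  0.20708606]
```

View pics/c5.png

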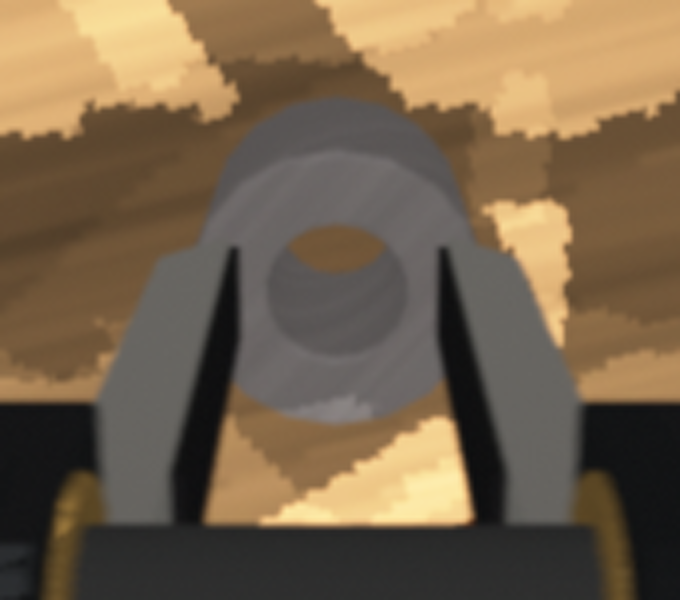

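View pics/s1.png

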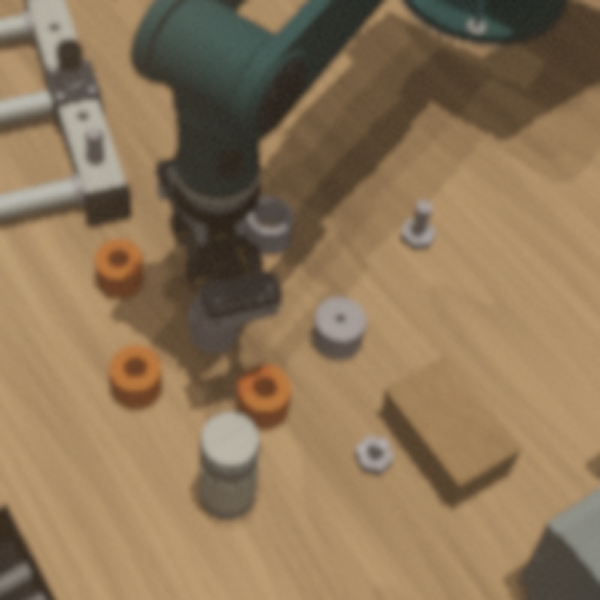

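Something is off. The width is 27 mm and still shrinking with 5.5 N upward force, although the sleeve is 50 mm across. The fingers seem to be sliding over the sleeve's top. In w2 the tip spacing (114 px for 75.5 mm) puts the open tips at z≈0.04, so the tips seem to retract when the fingers open. I'll open, rise, and measure tip height against opening.

```bash
python3 -m creep '[{"slide":[0,-8,0],"roll":0,"grip":0.3},{"slide":[0,-40,0],"roll":0,"grip":0.45},{"slide":[0,-60,0],"roll":0,"grip":0.47},{"slide":[0,-60,0],"roll":0,"grip":0.47},{"slide":[0,-60,0],"roll":0,"grip":0.47}]'
cat > tip.py <<'E'
from h import *
import sys
o=robot.get_obs(); c=camera_info("wrist"); im=snapshot("wrist"); n=sys.argv[1]
cv2.imwrite(f"pics/{n}.png",cv2.resize(im[140:330,130:380,::-1],None,fx=3,fy=3,interpolation=cv2.INTER_CUBIC)); np.save(n+".npy",c,allow_pickle=True)
print(o["time"],o["width"],o["tool_pos"],o["wrist_force"].round(1)); print("tcp",np.round(proj(c,o["tool_pos"]),1))
E
python3 tip.py t50
python3 -m creep '[{"slide":[0,0,0],"roll":0,"grip":0.68},{"slide":[0,0,0],"roll":0,"grip":0.68},{"slide":[0,0,0],"roll":0,"grip":0.68},{"slide":[0,0,0],"roll":0,"grip":0.68}]'; python3 tip.py t30
python3 -m creep '[{"slide":[0,0,0],"roll":0,"grip":0.98},{"slide":[0,0,0],"roll":0,"grip":0.98},{"slide":[0,0,0],"roll":0,"grip":0.98},{"slide":[0,0,0],"roll":0,"grip":0.98},{"slide":[0,0,0],"roll":0,"grip":0.98}]'; python3 tip.py t02
```

```text
time: 3.43
tool_pos: [0.5671, 0.2622, 0.0736]
ee_rot: [-1.574, -0.002, 1.315]
wrist_force: [0.1, -0.4, -0.9]
width: 0.0495
3.4333 0.04950300836553019 [0.56710878 0.26223063 0.07356006] [ 0.1 -0.4 -0.9]
tcp [254.6 219. ]
time: 3.82
tool_pos: [0.5654, 0.2616, 0.0705]
ee_rot: [-1.569, 0.001, 1.315]
wrist_force: [0.2, -0.3, -0.2]
width: 0.0308
3.8167 0.030789829998205485 [0.56535887 0.26158444 0.07050774] [ 0.2 -0.3 -0.2]
tcp [254.6 219. ]
time: 4.28
tool_pos: [0.5661, 0.2619, 0.0719]
ee_rot: [-1.571, -0.0, 1.315]
wrist_force: [0.1, 0.3, -0.4]
width: 0.0022
4.2833 0.0021757364426241085 [0.56606565 0.26185213 0.07187512] [ 0.1  0.3 -0.4]
tcp [254.7 218.9]
```

```bash
python3 -c "
import cv2,numpy as np
cv2.imwrite('pics/tt.png',cv2.resize(np.hstack([cv2.imread(f'pics/{n}.png') for n in('t50','t30','t02')]),(798,202)))"; sleep 0
```

```text
(no output)
```

View pics/t50.png

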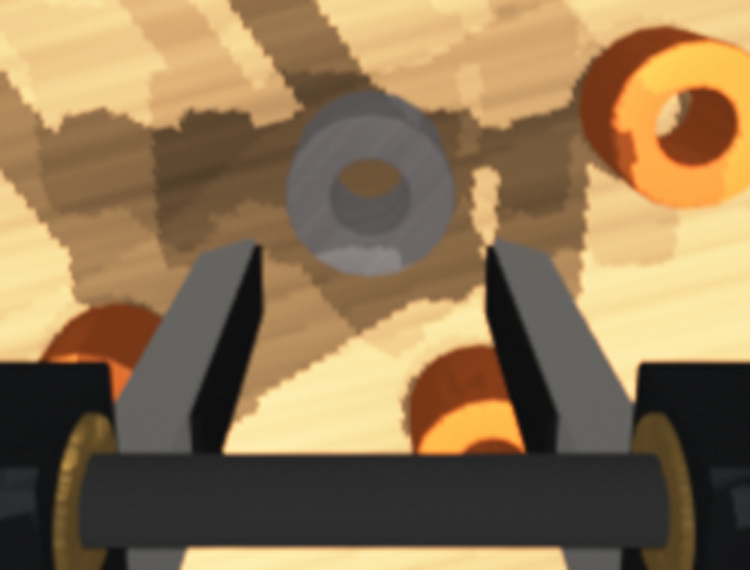

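View pics/t30.png

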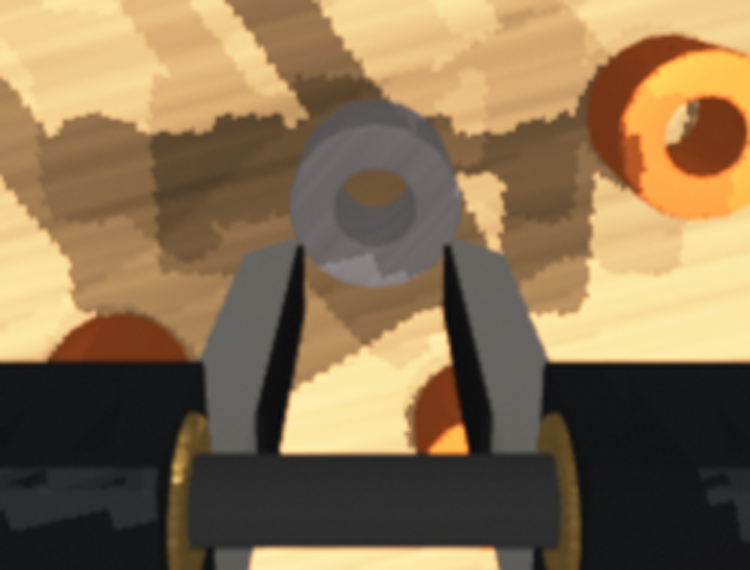

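View pics/t02.png

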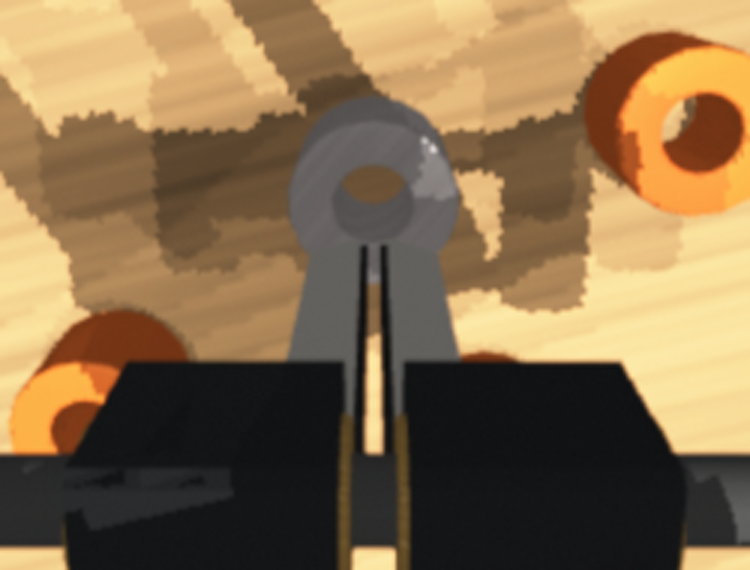

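The tip row is the same (221.7) at every opening, so the jaws move parallel with no retraction. The tip spacing gives a depth of about 0.183 m, so the real tips are about 27–34 mm above the reported TCP. That matches the contact on the sleeve top. I'll treat the tips as TCP+~28 mm and go lower, watching the force. First I'll check the spray can's clearance from the gripper body.

```bash
python3 - <<'E'
from h import *
t=cv2.imread("pics/top0.png"); ct=camera_info("top"); cs=camera_info("scene")
s=np.array([.566,.261,0]); x=np.array([.253,.967,0]); z=np.array([-.967,.253,0])
for n,p,h in(("can",(127,123),.11),("orange R",(153,155),.04),("orange2",(180,126),.04)):
    P=ray(ct,*p,h)-s; print(n,(P@x).round(3),(P@z).round(3))
c=np.load("t02.npy",allow_pickle=True).item()
# sleeve top ellipse centre from t50,t30,t02 crops (outer top face)
for n,(u0,u1,v0,v1) in(("t50",(288,455,112,277)),("t30",(291,461,123,289)),("t02",(288,459,118,283))):
    c=np.load(n+".npy",allow_pickle=True).item()
    u=130+((u0+u1)/2+.5)/3-.5; v=140+((v0+v1)/2+.5)/3-.5
    print(n,ray(c,u,v,.04).round(4), "tip z est", end=' ')
    for a,b,w in((258,490,.0495),):
        pass
    M=c["cam_to_world"]; P=M@np.array([0,(221.7-c["cy"])/c["fy"]*.183,.183,1]); print(P[:3].round(4))
E
```

```text
can 0.164 -0.043
orange R 0.088 0.021
orange2 0.034 -0.088
t50 [0.5657 0.2617 0.04  ] tip z est [0.557  0.2644 0.1073]
t30 [0.5666 0.2616 0.04  ] tip z est [0.5555 0.2638 0.1042]
t02 [0.566  0.2615 0.04  ] tip z est [0.5561 0.2641 0.1056]
```

```bash
python3 -m creep '[{"slide":[0,0,0],"roll":0,"grip":0.22},{"slide":[0,0,0],"roll":0,"grip":0.22},{"slide":[0,0,0],"roll":0,"grip":0.22},{"slide":[0,0,0],"roll":0,"grip":0.22},{"slide":[0,0,0],"roll":0,"grip":0.22},{"slide":[0,0,0],"roll":0,"grip":0.22},{"slide":[0,0,0],"roll":0,"grip":0.22},{"slide":[0,0,0],"roll":0,"grip":0.22},{"slide":[0,0,0],"roll":0,"grip":0.22},{"slide":[0,0,0],"roll":0,"grip":0.22},{"slide":[0,0,0],"roll":0,"grip":0.22},{"slide":[0,20,0],"roll":0,"grip":0.22},{"slide":[0,40,0],"roll":0,"grip":0.22},{"slide":[0,55,0],"roll":0,"grip":0.22},{"slide":[0,65,0],"roll":0,"grip":0.22},{"slide":[0,72,0],"roll":0,"grip":0.22},{"slide":[0,77,0],"roll":0,"grip":0.22},{"slide":[0,77,0],"roll":0,"grip":0.22}]'
python3 tip.py d1
```

```text
time: 5.83
tool_pos: [0.5657, 0.2617, -0.006]
ee_rot: [-1.57, 0.001, 1.315]
wrist_force: [-0.6, -0.5, 0.2]
width: 0.0734
5.8333 0.07340252068543092 [ 0.56565358  0.26167812 -0.00600542] [-0.6 -0.5  0.2]
tcp [254.6 219. ]
```

View pics/d1.png

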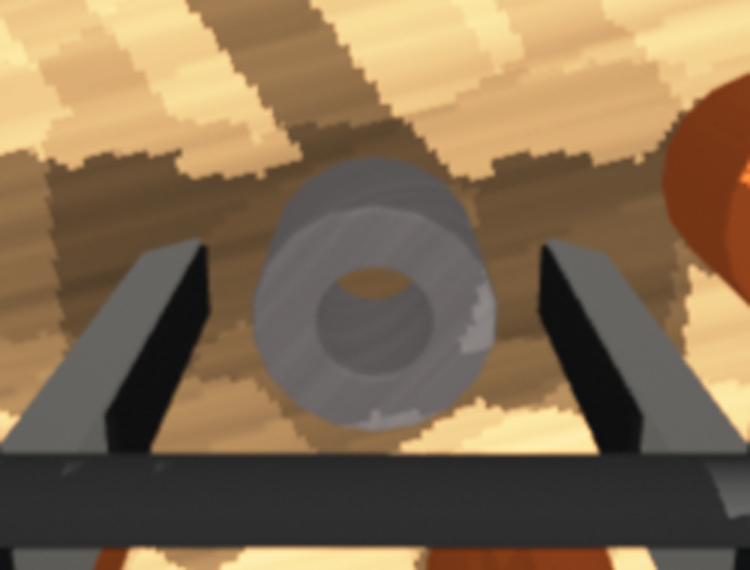

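At TCP z = −6 mm there is no contact, which confirms the tips sit well above the nominal TCP. I'll go 10 mm lower, then close.

```bash
python3 -m creep '[{"slide":[0,4,0],"roll":0,"grip":0.25},{"slide":[0,8,0],"roll":0,"grip":0.3},{"slide":[0,10,0],"roll":0,"grip":0.36},{"slide":[0,10,0],"roll":0,"grip":0.42},{"slide":[0,10,0],"roll":0,"grip":0.5},{"slide":[0,10,0],"roll":0,"grip":0.7},{"slide":[0,10,0],"roll":0,"grip":0.7},{"slide":[0,10,0],"roll":0,"grip":0.7}]'
python3 tip.py d2
```

```text
time: 6.55
tool_pos: [0.566, 0.2618, -0.0153]
ee_rot: [-1.571, 0.0, 1.315]
wrist_force: [0.5, -1.0, -0.2]
width: 0.05
6.55 0.05003446200247539 [ 0.56598393  0.26177359 -0.01525998] [ 0.5 -1.  -0.2]
tcp [254.6 219. ]
```

View pics/d2.png

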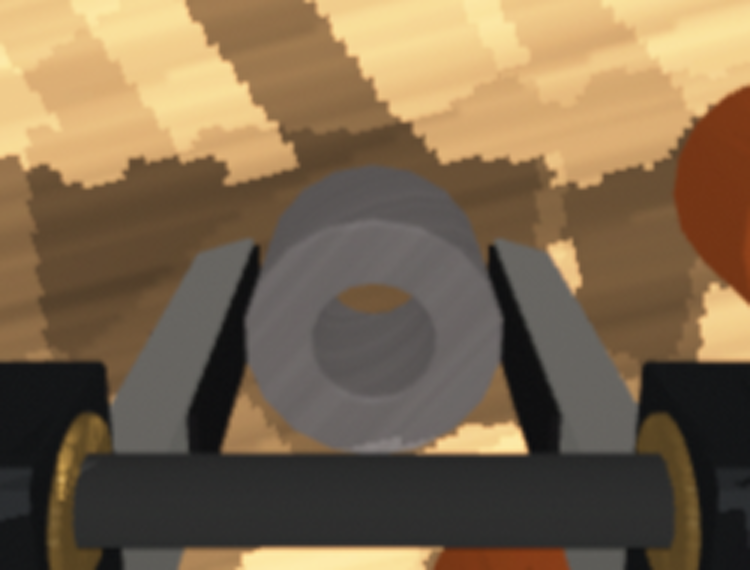

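The sleeve is gripped, with the width stopped at 50.0 mm. Next I'll lift and carry it to above the stud.

```bash
python3 -m creep '[{"slide":[0,0,0],"roll":0,"grip":1},{"slide":[0,-10,0],"roll":0,"grip":1},{"slide":[0,-30,0],"roll":0,"grip":1},{"slide":[0,-55,0],"roll":0,"grip":1},{"slide":[0,-85,0],"roll":0,"grip":1},{"slide":[0,-110,0],"roll":0,"grip":1},{"slide":[-15,-125,-5],"roll":0,"grip":1},{"slide":[-40,-130,-12],"roll":0,"grip":1},{"slide":[-65,-130,-20],"roll":0,"grip":1},{"slide":[-92,-130,-28],"roll":0,"grip":1},{"slide":[-120,-130,-37],"roll":0,"grip":1},{"slide":[-147,-130,-45],"roll":0,"grip":1},{"slide":[-175,-130,-53],"roll":0,"grip":1},{"slide":[-200,-130,-61],"roll":0,"grip":1},{"slide":[-215,-130,-66],"roll":0,"grip":1},{"slide":[-221,-130,-67.5],"roll":0,"grip":1},{"slide":[-221,-130,-67.5],"roll":0,"grip":1},{"slide":[-221,-130,-67.5],"roll":0,"grip":1}]'
python3 tip.py e1
python3 - <<'E'
from h import *
c=camera_info("wrist"); im=snapshot("wrist"); cv2.imwrite("pics/e1f.png",im[:,:,::-1])
for n in("scene","top"):
    im=snapshot(n); cv2.imwrite(f"pics/e1{n}.png",im[:,:,::-1])
E
```

```text
time: 8.1
tool_pos: [0.5753, 0.0315, 0.115]
ee_rot: [-1.571, -0.001, 1.315]
wrist_force: [0.1, -0.0, -1.5]
width: 0.0501
8.1 0.05009753617928814 [0.57532232 0.03152622 0.11504629] [ 0.1 -0.  -1.5]
tcp [254.6 219. ]
```

View pics/e1f.png

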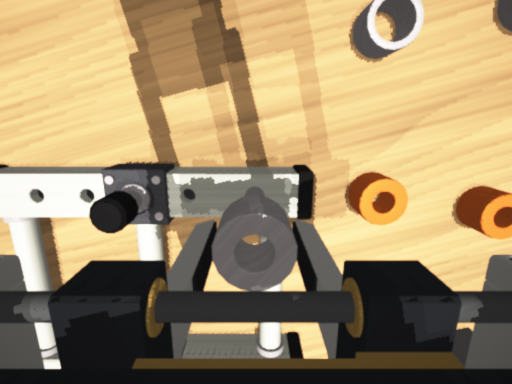

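View pics/e1scene.png

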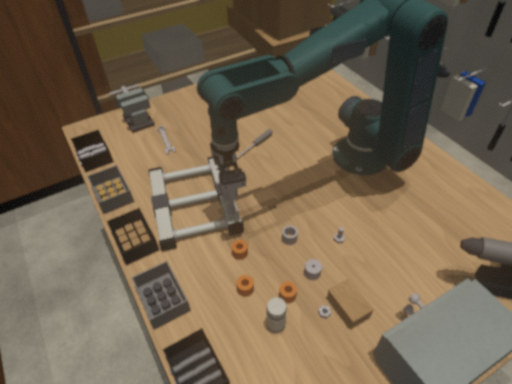

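The wrist view shows the holes at about (36,196), (87,195) and (189,194), the stud just showing above the sleeve at (255,193), and the sleeve in hand with its bore at about (255,252). I'll measure the sleeve-to-stud offset in this one view.

```bash
python3 - <<'E'
from h import *
im=cv2.imread("pics/e1f.png")
a=cv2.resize(im[160:300,205:305],None,fx=6,fy=4*1.0,interpolation=cv2.INTER_CUBIC)
cv2.imwrite("pics/c6.png",cv2.resize(im[165:300,205:305],None,fx=4.4,fy=4.4,interpolation=cv2.INTER_CUBIC))
cv2.imwrite("pics/c7.png",cv2.resize(im[165:230,20:210],None,fx=4,fy=4,interpolation=cv2.INTER_CUBIC))
E
```

```text
(no output)
```

View pics/c6.png

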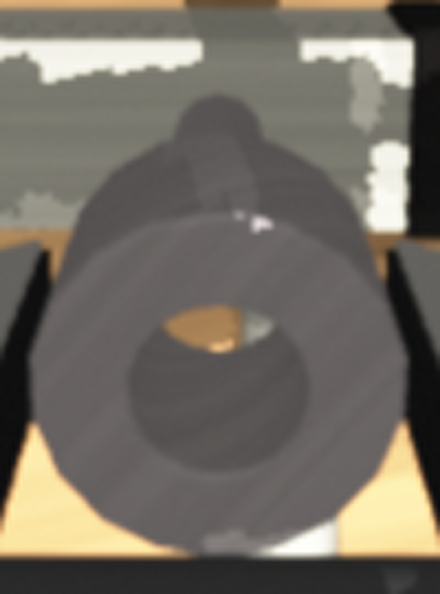

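View pics/c7.png

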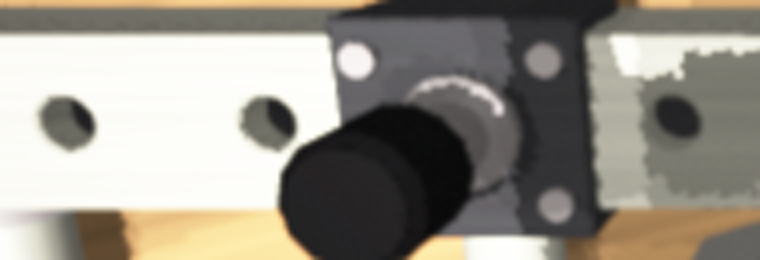

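```bash
python3 - <<'E'
from h import *
c=np.load("e1.npy",allow_pickle=True).item()
f=lambda u,v,k,x0,y0:(x0+(u+.5)/k-.5,y0+(v+.5)/k-.5)
H=[ray(c,*f(u,v,4,20,165),.045) for u,v in((68,123),(269,123),(678,117))]
print(np.array(H).round(4)); d=[np.linalg.norm(H[1]-H[0]),np.linalg.norm(H[2]-H[1])]; print(d)
u=(H[2]-H[0]); u/=np.linalg.norm(u); print("yaw",np.arctan2(u[1],u[0]))
st=H[2]+.066*u; 
# least squares along: origin mean
m=np.mean(H,0); st2=m+u*(np.mean([50+66+50,50+66,66])*0+ (166+0)/1000*0 + np.mean([.216,.166,.066]))
print("stud",st.round(4),st2.round(4))
for z in(.168,.170,.172):
    g=lambda u,v:ray(c,*f(u,v,4.4,205,165),z)
    T,B,L,Rr=g(219,212),g(219,553),g(30,365),g(407,365)
    b1,b2,b3,b4=g(219,305),g(219,472),g(128,388),g(310,388)
    C=(T+B)/2; Bc=(b1+b2)/2
    print(z,"D",np.linalg.norm(T-B),np.linalg.norm(L-Rr),"bore",np.linalg.norm(b1-b2),np.linalg.norm(b3-b4),C.round(4),Bc.round(4),((L+Rr)/2).round(4))
o=robot.get_obs(); print(o["tool_pos"],o["ee_rot"]); print(c["cam_to_world"][:3,3])
a=ray(c,*f(176,125,4.4,205,165),.089);b=ray(c,*f(262,125,4.4,205,165),.089);print("stud tip x",a,b,(a+b)/2)
tp=ray(c,*f(219,95,4.4,205,165),.089);print("tip far edge",tp)
E
```

```text
[[ 0.5209 -0.1774  0.045 ]
 [ 0.5335 -0.1292  0.045 ]
 [ 0.5577 -0.0307  0.045 ]]
[np.float64(0.0497752514022612), np.float64(0.10141552174444368)]
yaw 1.32499320208686
stud [0.5738 0.0333 0.045 ] [0.5737 0.0324 0.045 ]
0.168 D 0.04908327842099609 0.049482629505636685 bore 0.024075573891870868 0.02400822451952251 [0.5772 0.0308 0.168 ] [0.5773 0.0307 0.168 ] [0.5739 0.0316 0.168 ]
0.17 D 0.048442982796544104 0.04883712431164609 bore 0.023761505942152546 0.023695035148208293 [0.5762 0.031  0.17  ] [0.5764 0.031  0.17  ] [0.5729 0.0318 0.17  ]
0.172 D 0.047802687172092004 0.04819161911765543 bore 0.023447437992434223 0.023381845776894086 [0.5753 0.0313 0.172 ] [0.5754 0.0312 0.172 ] [0.572 0.032 0.172]
[0.57528413 0.03223163 0.11479425] [-1.57062534e+00 -4.22654851e-04  1.31663194e+00]
[0.50395871 0.04968675 0.32131443]
stud tip x [0.56013297 0.0269318  0.089     ] [0.56424865 0.04265821 0.089     ] [0.56219081 0.034795   0.089     ]
tip far edge [0.5565586  0.03626668 0.089     ]
```

```bash
python3 - <<'E'
from h import *
c=np.load("e1.npy",allow_pickle=True).item()
f=lambda u,v,k,x0,y0:(x0+(u+.5)/k-.5,y0+(v+.5)/k-.5)
tp=ray(c,*f(219,95,4.4,205,165),.045); z=np.array([-.9675,.2527,0]); x=np.array([.2527,.9675,0])
print(tp, "stud foot centre",tp-.01*z)
a=ray(c,*f(176,130,4.4,205,165),.047);b=ray(c,*f(262,130,4.4,205,165),.047);print(np.linalg.norm(a-b),(a+b)/2)
ct=camera_info("top"); t=cv2.imread("pics/top0.png")
for n in("x","z"): pass
top=np.array([.5757,.0302,0]); sc=np.array([.5759,.0316,0]); o=np.array([.5753,.0318,0])
for n,p in(("top",top),("scene",sc),("wrist holes",np.array([.5737,.0324,0])),("wrist foot",np.r_[(tp-.01*z)[:2],0])):
    d=p-o; print(n,(d@x*1000).round(1),(d@z*1000).round(1))
E
```

```text
[0.56652094 0.03372493 0.045     ] stud foot centre [0.57619594 0.03119793 0.045     ]
0.019214808513007824 [0.57383498 0.03181098 0.047     ]
top -1.4 -0.8
scene -0.0 -0.6
wrist holes 0.2 1.7
wrist foot -0.4 -1.0
```

In the jaw direction the stud and sleeve columns coincide (254.3 px each). Across, three of the four estimates say about −0.6 to −1 mm; the holes estimate says +1.7, but one hole is shadowed and its spacing reads 1.4 mm off, so I trust it less. I'll apply −0.5 mm and lower gently onto the tip.

```bash
python3 -m creep '[{"slide":[0,10,-0.5],"roll":0,"grip":1},{"slide":[0,25,-0.5],"roll":0,"grip":1},{"slide":[0,34,-0.5],"roll":0,"grip":1},{"slide":[0,38,-0.5],"roll":0,"grip":1},{"slide":[0,41,-0.5],"roll":0,"grip":1},{"slide":[0,44,-0.5],"roll":0,"grip":1},{"slide":[0,46,-0.5],"roll":0,"grip":1},{"slide":[0,48,-0.5],"roll":0,"grip":1},{"slide":[0,48,-0.5],"roll":0,"grip":1}]'
python3 tip.py f1
```

```text
time: 9.05
tool_pos: [0.5757, 0.0311, 0.0667]
ee_rot: [-1.57, -0.001, 1.315]
wrist_force: [-1.0, 1.1, -2.2]
width: 0.0501
9.05 0.05011028625016082 [0.5757128 0.031114  0.0667303] [-1.   1.1 -2.2]
tcp [254.6 219. ]
```

View pics/f1.png

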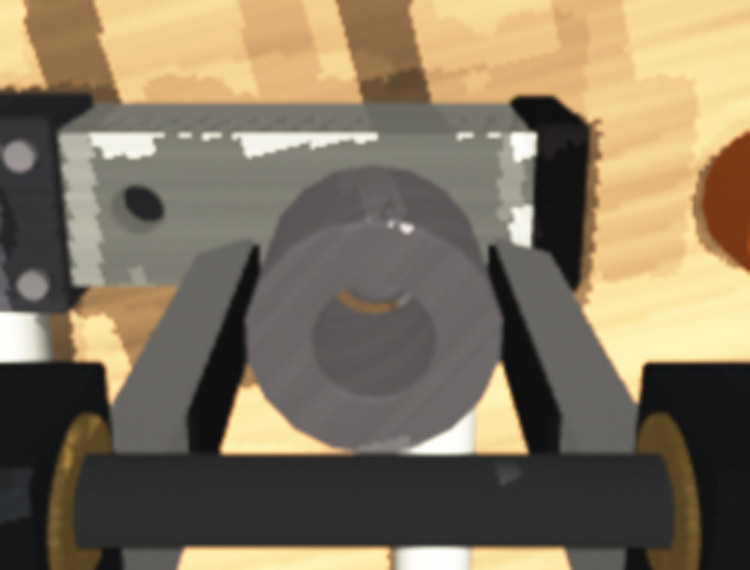

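The stud tip shows inside the bore at crop (370,270), with a thin crescent of gap below it. With the sleeve bottom at about 82 mm and only about 1 N sideways, it is on the stud. Lowering to seat it.

```bash
python3 -m creep '[{"slide":[0,6,0],"roll":0,"grip":1},{"slide":[0,14,0],"roll":0,"grip":1},{"slide":[0,22,0],"roll":0,"grip":1},{"slide":[0,28,0],"roll":0,"grip":1},{"slide":[0,32,0],"roll":0,"grip":1},{"slide":[0,35,0],"roll":0,"grip":1},{"slide":[0,36,0],"roll":0,"grip":1},{"slide":[0,36,0],"roll":0,"grip":1}]'
python3 tip.py f2
```

```text
time: 9.77
tool_pos: [0.5754, 0.0311, 0.03]
ee_rot: [-1.569, -0.0, 1.315]
wrist_force: [-3.7, 2.5, -2.5]
width: 0.0501
9.7667 0.050147776500579305 [0.57541454 0.03105358 0.03004766] [-3.7  2.5 -2.5]
tcp [254.6 219. ]
```

View pics/f2.png

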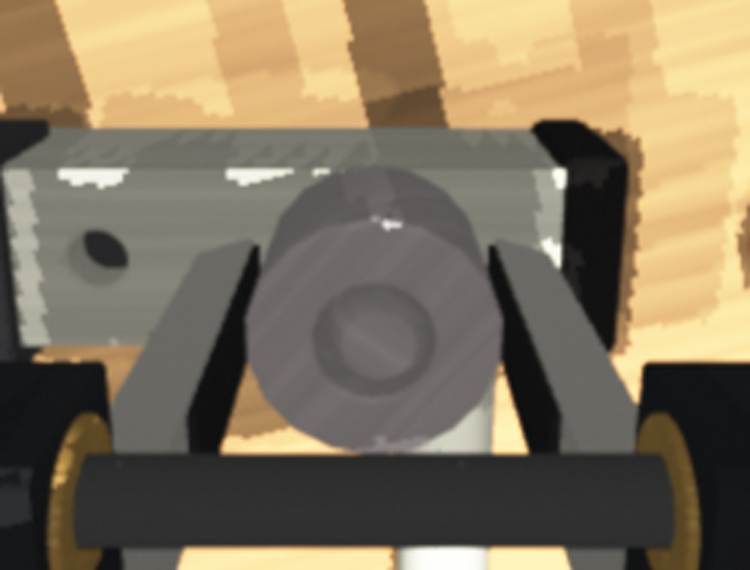

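Now a further 1 mm down, then open. There is room to 75 mm, since the slide plate's edge is 86 mm from the stud.

```bash
python3 -m creep '[{"slide":[0,1,0],"roll":0,"grip":1},{"slide":[0,1,0],"roll":0,"grip":0.25},{"slide":[0,1,0],"roll":0,"grip":0.25},{"slide":[0,1,0],"roll":0,"grip":0.25},{"slide":[0,1,0],"roll":0,"grip":0.25},{"slide":[0,1,0],"roll":0,"grip":0.25},{"slide":[0,1,0],"roll":0,"grip":0.25},{"slide":[0,1,0],"roll":0,"grip":0.25}]'
python3 tip.py f3
```

```text
time: 10.48
tool_pos: [0.5761, 0.0306, 0.0299]
ee_rot: [-1.571, -0.0, 1.315]
wrist_force: [0.4, -0.0, 0.0]
width: 0.0706
10.4833 0.07059754683061466 [0.57608857 0.0306467  0.02994297] [ 0.4 -0.   0. ]
tcp [254.7 218.9]
```

View pics/f3.png

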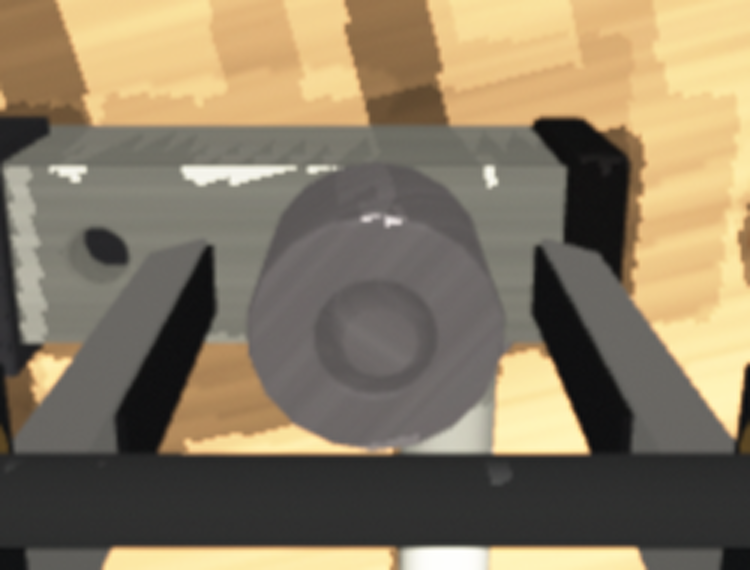

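The sleeve is seated and released, with contact forces near zero. I'll rise and shift 116 mm along the stile to above the knob.

```bash
python3 -m creep '[{"slide":[0,-10,0],"roll":0,"grip":0.25},{"slide":[0,-30,0],"roll":0,"grip":0.25},{"slide":[0,-60,0],"roll":0,"grip":0.25},{"slide":[0,-90,0],"roll":0,"grip":0.3},{"slide":[-10,-110,0],"roll":0,"grip":0.3},{"slide":[-35,-115,0],"roll":0,"grip":0.3},{"slide":[-65,-115,0],"roll":0,"grip":0.3},{"slide":[-95,-115,0],"roll":0,"grip":0.3},{"slide":[-110,-115,0],"roll":0,"grip":0.3},{"slide":[-116,-115,0],"roll":0,"grip":0.3},{"slide":[-116,-115,0],"roll":0,"grip":0.3},{"slide":[-116,-115,0],"roll":0,"grip":0.3}]'
python3 tip.py g1
python3 - <<'E'
from h import *
im=snapshot("scene"); cv2.imwrite("pics/g1s.png",cv2.resize(im[120:260,145:345,::-1],None,fx=4,fy=4,interpolation=cv2.INTER_CUBIC))
E
```

```text
time: 11.53
tool_pos: [0.5467, -0.081, 0.1452]
ee_rot: [-1.571, -0.001, 1.315]
wrist_force: [0.3, -0.4, -1.0]
width: 0.0655
11.5333 0.0655473633681155 [ 0.54673151 -0.08096976  0.14519439] [ 0.3 -0.4 -1. ]
tcp [254.6 219. ]
```

View pics/g1.png

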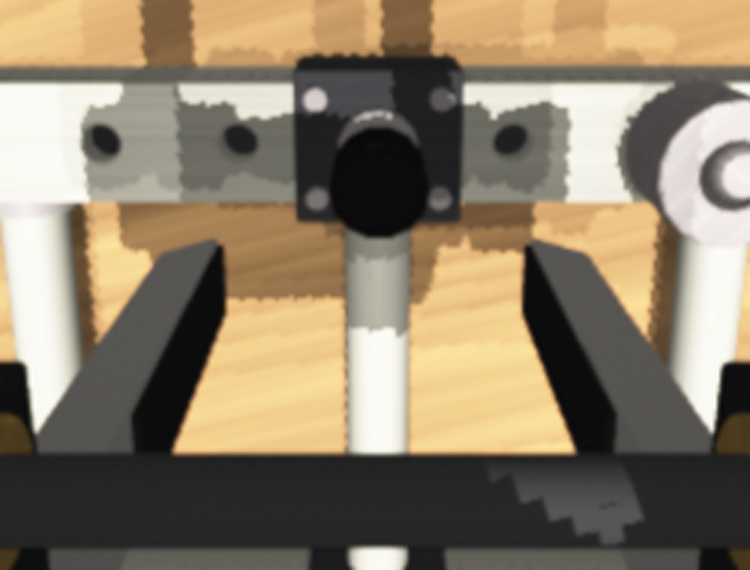

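View pics/g1s.png

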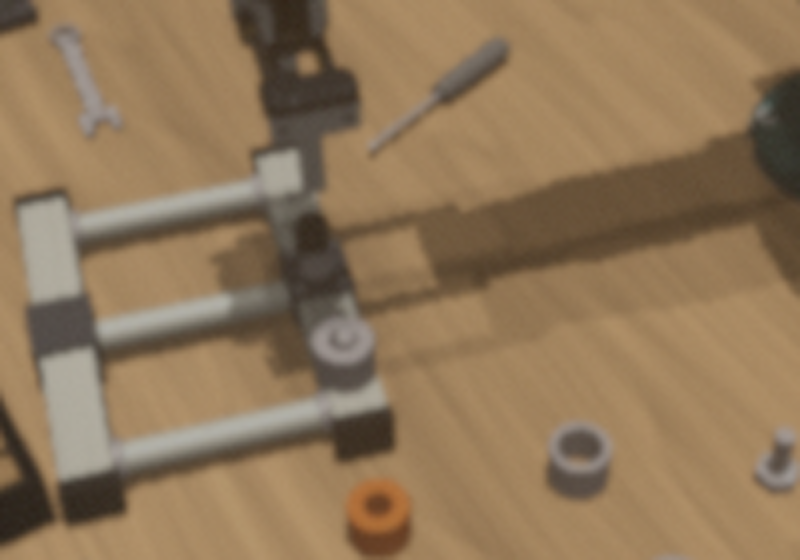

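The sleeve sits flat, with the stud's end about level with its top. The knob is centred at crop (380,190), between the fingers. I'll check its ray position and then descend.

```bash
python3 - <<'E'
from h import *
c=np.load("g1.npy",allow_pickle=True).item()
f=lambda u,v,k,x0,y0:(x0+(u+.5)/k-.5,y0+(v+.5)/k-.5)
L,Rr,B=[ray(c,*f(u,v,3,130,140),.109) for u,v in((331,190),(429,190),(380,237))]
z=np.array([-.9675,.2527,0]);x=np.array([.2527,.9675,0]); t=np.array([.5465,-.081,0])
print("D",np.linalg.norm(L-Rr),"x off",((L+Rr)/2-t)@x,"z off from bottom edge",(B+.015*z-t)@z)
E
```

```text
D 0.02861340427055971 x off 0.0016393195415563666 z off from bottom edge 0.0021228832212090397
```

```bash
python3 -m creep '[{"slide":[1.5,10,1],"roll":0,"grip":0.35},{"slide":[1.5,35,1],"roll":0,"grip":0.35},{"slide":[1.5,60,1],"roll":0,"grip":0.35},{"slide":[1.5,78,1],"roll":0,"grip":0.35},{"slide":[1.5,88,1],"roll":0,"grip":0.35},{"slide":[1.5,93,1],"roll":0,"grip":0.4},{"slide":[1.5,93,1],"roll":0,"grip":0.4}]'
python3 tip.py g2
```

```text
time: 12.22
tool_pos: [0.5452, -0.079, 0.0503]
ee_rot: [-1.568, -0.0, 1.316]
wrist_force: [-0.1, -0.4, 0.5]
width: 0.0564
12.2167 0.05642274816634172 [ 0.54515229 -0.07895838  0.0503239 ] [-0.1 -0.4  0.5]
tcp [254.6 218.9]
```

View pics/g2.png

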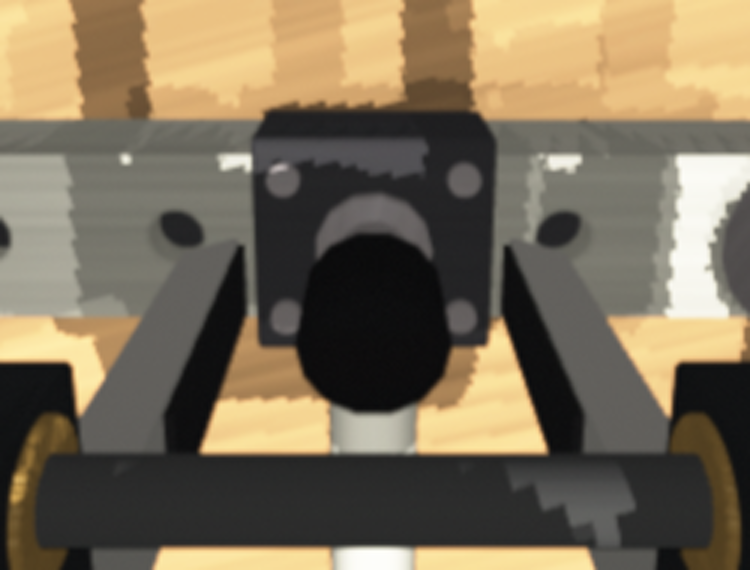

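The knob at crop (374,320) is centred between the pads, in the same image place the sleeve was when gripped. Closing.

```bash
python3 -m creep '[{"slide":[0,0,0],"roll":0,"grip":0.5},{"slide":[0,0,0],"roll":0,"grip":0.6},{"slide":[0,0,0],"roll":0,"grip":0.7},{"slide":[0,0,0],"roll":0,"grip":1},{"slide":[0,0,0],"roll":0,"grip":1},{"slide":[0,0,0],"roll":0,"grip":1},{"slide":[0,0,0],"roll":0,"grip":1}]'
python3 tip.py g3
```

```text
time: 12.85
tool_pos: [0.5465, -0.0797, 0.0522]
ee_rot: [-1.572, -0.001, 1.315]
wrist_force: [1.4, 0.9, 0.8]
width: 0.0289
12.85 0.028936402133860634 [ 0.54647573 -0.07965172  0.05215756] [1.4 0.9 0.8]
tcp [254.6 219. ]
```

View pics/g3.png

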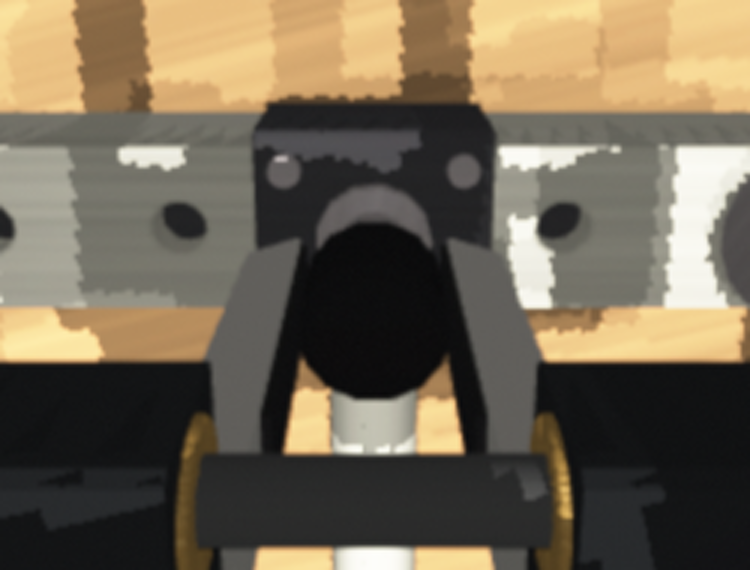

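The knob is held, width 28.9 mm. Pulling up 13 mm, to a plunger height of about 18 mm.

```bash
python3 -m creep '[{"slide":[0,-3,0],"roll":0,"grip":1},{"slide":[0,-6,0],"roll":0,"grip":1},{"slide":[0,-9,0],"roll":0,"grip":1},{"slide":[0,-12,0],"roll":0,"grip":1},{"slide":[0,-13.5,0],"roll":0,"grip":1},{"slide":[0,-13.5,0],"roll":0,"grip":1},{"slide":[0,-13.5,0],"roll":0,"grip":1}]'
python3 tip.py g4
```

```text
time: 13.48
tool_pos: [0.5463, -0.0796, 0.0645]
ee_rot: [-1.571, -0.0, 1.315]
wrist_force: [5.8, 0.2, -7.4]
width: 0.0289
13.4833 0.02891913432593363 [ 0.54632068 -0.07962714  0.0645055 ] [ 5.8  0.2 -7.4]
tcp [254.6 219. ]
```

View pics/g4.png

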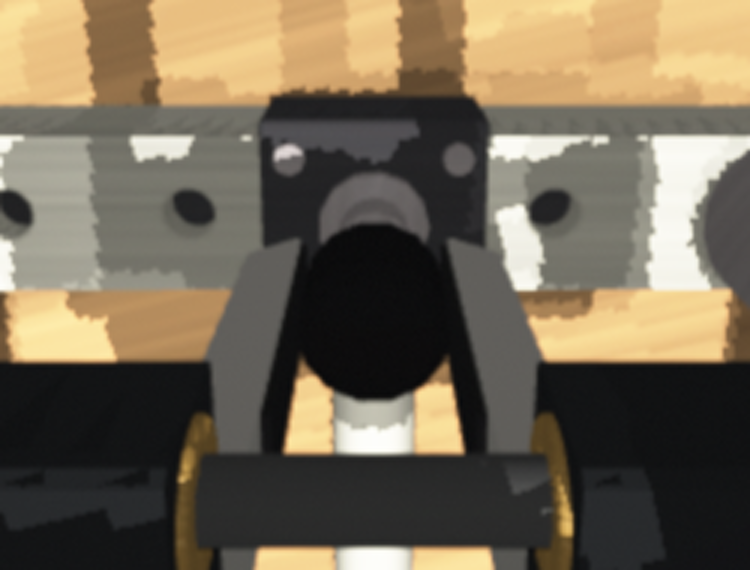

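The plunger is up: 7.4 N of spring pull corresponds to about 17 mm, and the knob hasn't slipped. From the TCP at the seated sleeve, the knob is 114.4 mm from the stud, so the next hole is 48.5–50 mm further. Sliding 49 mm while easing the side load.

```bash
python3 -m creep '[{"slide":[2,0,-0.7],"roll":0,"grip":1},{"slide":[6,0,-0.7],"roll":0,"grip":1},{"slide":[11,0,-0.7],"roll":0,"grip":1},{"slide":[16,0,-0.7],"roll":0,"grip":1},{"slide":[21,0,-0.7],"roll":0,"grip":1},{"slide":[26,0,-0.7],"roll":0,"grip":1},{"slide":[31,0,-0.7],"roll":0,"grip":1},{"slide":[36,0,-0.7],"roll":0,"grip":1},{"slide":[41,0,-0.7],"roll":0,"grip":1},{"slide":[45,0,-0.7],"roll":0,"grip":1},{"slide":[48,0,-0.7],"roll":0,"grip":1},{"slide":[49,0,-0.7],"roll":0,"grip":1},{"slide":[49,0,-0.7],"roll":0,"grip":1},{"slide":[49,0,-0.7],"roll":0,"grip":1}]'
python3 tip.py g5
```

```text
time: 14.7
tool_pos: [0.5584, -0.0334, 0.0646]
ee_rot: [-1.57, 0.002, 1.314]
wrist_force: [2.6, -3.8, -6.5]
width: 0.0295
14.7 0.029452088949343154 [ 0.55838684 -0.03343156  0.06455989] [ 2.6 -3.8 -6.5]
tcp [254.6 219. ]
```

View pics/g5.png

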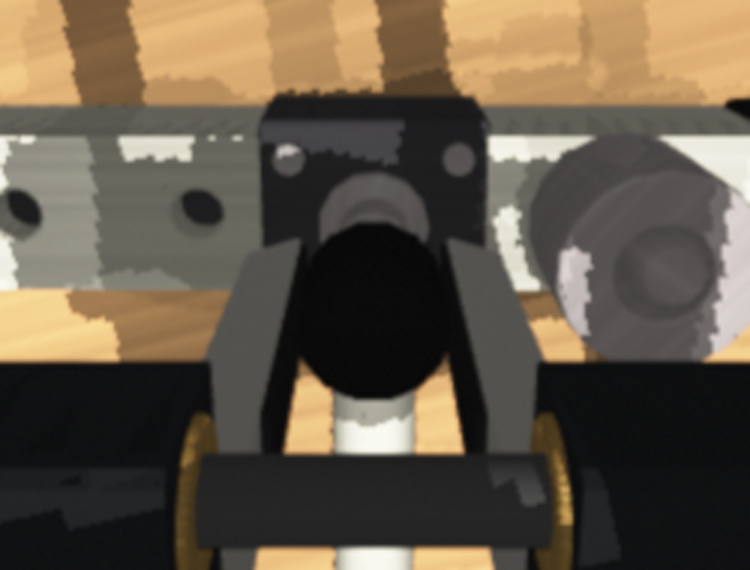

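The start hole now shows at crop x=201 (the previous hole was at 194), so the slide is at about 48–49 mm. I'll move 1 mm further, then push down to home.

```bash
python3 -m creep '[{"slide":[1.2,0,0],"roll":0,"grip":1},{"slide":[1.2,2,0],"roll":0,"grip":1},{"slide":[1.2,5,0],"roll":0,"grip":1},{"slide":[1.2,8,0],"roll":0,"grip":1},{"slide":[1.2,11,0],"roll":0,"grip":1},{"slide":[1.2,14,0],"roll":0,"grip":1},{"slide":[1.2,16,0],"roll":0,"grip":1},{"slide":[1.2,17,0],"roll":0,"grip":1},{"slide":[1.2,17,0],"roll":0,"grip":1},{"slide":[1.2,17,0],"roll":0,"grip":1}]'
python3 tip.py g6
```

```text
time: 15.58
tool_pos: [0.5592, -0.0312, 0.0489]
ee_rot: [-1.571, -0.0, 1.315]
wrist_force: [-2.7, -2.8, 1.8]
width: 0.029
15.5833 0.029044755814187903 [ 0.55917701 -0.03122391  0.04891687] [-2.7 -2.8  1.8]
tcp [254.6 218.9]
```

View pics/g6.png

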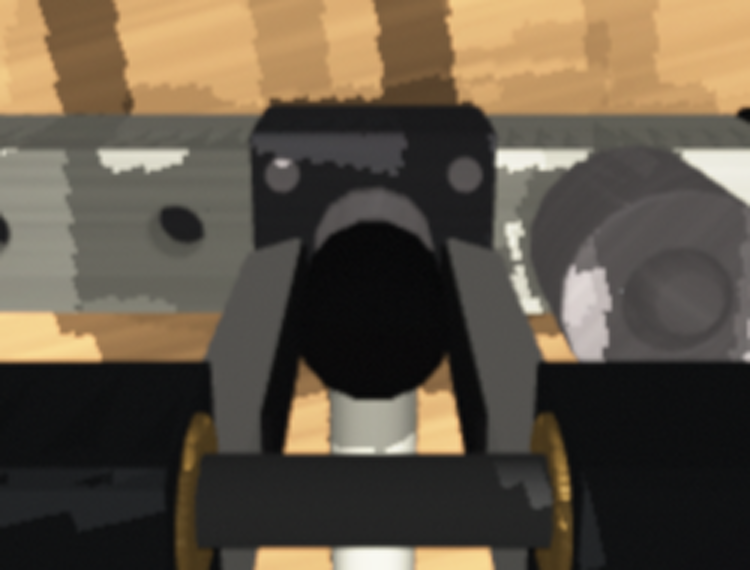

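The pin is in the hole: the plunger dropped about 16 mm and is still 1–2 mm short of home. Pressing down further until the force climbs.

```bash
python3 -m creep '[{"slide":[0,1,0],"roll":0,"grip":1},{"slide":[0,2,0],"roll":0,"grip":1},{"slide":[0,2,0],"roll":0,"grip":1},{"slide":[0,2,0],"roll":0,"grip":1}]'
python3 -m creep '[{"slide":[0,1,0],"roll":0,"grip":1},{"slide":[0,1.5,0],"roll":0,"grip":1},{"slide":[0,1.5,0],"roll":0,"grip":1},{"slide":[0,1.5,0],"roll":0,"grip":1}]'
python3 tip.py g7
```

```text
time: 15.97
tool_pos: [0.5593, -0.0312, 0.0477]
ee_rot: [-1.571, -0.0, 1.315]
wrist_force: [-4.5, -1.7, 6.7]
width: 0.0294
time: 16.3
tool_pos: [0.5594, -0.031, 0.0476]
ee_rot: [-1.572, -0.001, 1.315]
wrist_force: [-6.1, -0.8, 12.3]
width: 0.0293
16.3 0.029312858630543948 [ 0.55944298 -0.03102781  0.04758211] [-6.1 -0.8 12.3]
tcp [254.7 219. ]
```

The TCP has stalled at 47.6 mm (4.6 mm below the knob's rest height) while the force rose from 6.7 to 12.3 N, so it's on the hard stop. I'll hold and make the final visual checks.

```bash
python3 -m creep '[{"slide":[0,0,0],"roll":0,"grip":1},{"slide":[0,0,0],"roll":0,"grip":1},{"slide":[0,0,0],"roll":0,"grip":1},{"slide":[0,0,0],"roll":0,"grip":1},{"slide":[0,0,0],"roll":0,"grip":1},{"slide":[0,0,0],"roll":0,"grip":1}]'
python3 tip.py g8
python3 - <<'E'
from h import *
im=snapshot("scene"); cv2.imwrite("pics/g8s.png",cv2.resize(im[130:330,145:365,::-1],None,fx=3.5,fy=3,interpolation=cv2.INTER_CUBIC))
im=snapshot("top"); cv2.imwrite("pics/g8t.png",im[:,:,::-1])
E
```

```text
time: 16.85
tool_pos: [0.5594, -0.031, 0.0476]
ee_rot: [-1.572, -0.001, 1.315]
wrist_force: [-7.4, -1.5, 11.3]
width: 0.0298
16.85 0.029811388271556067 [ 0.55942761 -0.03103431  0.0475576 ] [-7.4 -1.5 11.3]
tcp [254.7 218.9]
```

View pics/g8.png

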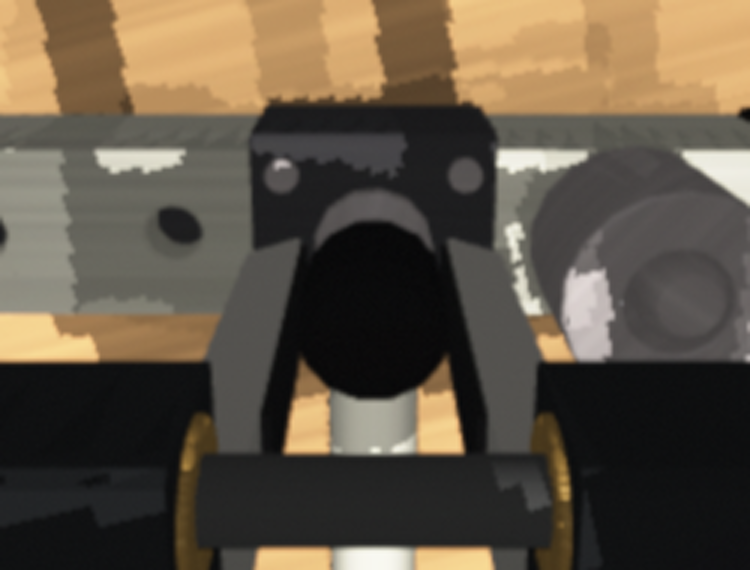

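View pics/g8s.png

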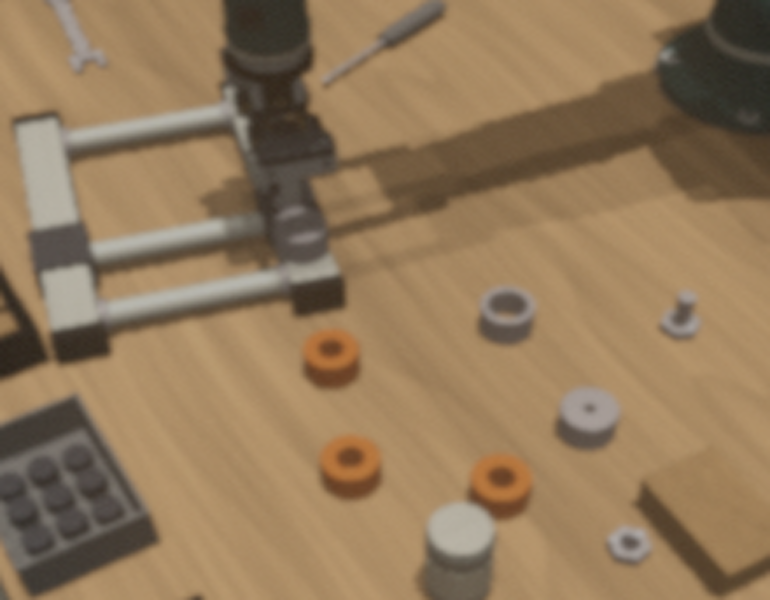

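View pics/g8t.png

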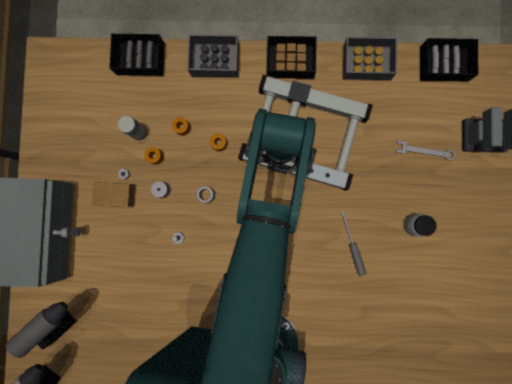

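The start hole at crop (181,226) is one pitch left of the knob and matches the view at the start (184). The knob sits unchanged in the grip, the sleeve is seated, and the bystanders haven't moved. Handing in.

```bash
python3 - <<'E'
from bench import ticket
print(ticket.close_job())
E
```

```text
the job is handed in; nothing more can be done
None
```

The job is handed in, with all three steps done and the arm still pressing the knob down. The hand-in gives no verdict, so the results below are from my own last checks.

**What I did:** I dropped the 23 mm-bore sleeve over the stud, seated it flat on the stile and let it go. Then I pulled the knob up, slid the rung one hole towards the stud, and pushed the pin home.

**Last checks (t ≈ 16.9 s):**
- **Plunger:** it is pressed onto its hard stop with about 11–12 N. The tool stopped 4.6 mm below the knob's rest height, against the expected 5 mm.
- **Slide:** the images put it at about 50 mm, with the start hole one pitch behind the knob.
- **Sleeve:** it is upright and flat on the stile, with the stud inside its bore.
- **Everything else:** the other sleeves, the orange rings and the goods appear unmoved.

**What failed or disagreed:**
- **First grasp:** it missed because the real fingertips sit about 27–34 mm above the reported tool point, so the fingers slid over the sleeve's top. The sleeve did not move, and I gripped it 28 mm lower on the second try.
- **Stud position:** one estimate, taken from the hole positions, was about 2 mm off the other three. I ignored it and the sleeve went on freely.
- **Side load:** about 7 N of sideways force remains on the knob in the final hold.

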